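# Tip the amber filter out of the beam

## Robot

A 6-joint arm with a two-finger parallel gripper is mounted at the origin on the work surface. World frame = base frame: x ahead of the robot, y to its left, z up, the work surface at z = 0. Lengths are in m, angles in rad, forces in N, time in s.
With the tool pointing down it reaches from about 0.375 to 0.9 m from the base axis. Payload 3.1 kg.
Tool frame: the origin (TCP) lies between the finger pads; the fingertips stand 8 mm ahead of it and the grasp point (between the pads) lies 11 mm behind it; z points along the fingers, y is the line along which they close (so a half turn about z gives the same grasp; the last joint's range is limited). The gripper opens to 85 mm and grips with 20 to 120 N. Pads are 22 mm wide; open, the fingers measure 114 mm over their backs; the gripper's body (76 mm by 85 mm) begins 54 mm behind the grasp point. The pads swing forward as they close: fully open they stand 13 mm farther back than shut.
Start: joints at [0.998, 0.527, 1.433, -0, 1.181, -0.178], TCP at [0.24, 0.577, 0.239] pointing down, gripper open.
Joint ranges: [-3.08, 3.08], [-0.75, 2.2], [0.22, 2.44], [-1.43, 4.57], [0, 2.65], [-2.85, 2.85]. Speed limits (rad/s): [2.79, 2.79, 3.14, 3.14, 3.14, 3.14].

## Interface

Orientations are given as a unit quaternion [x, y, z, w].
In Python, from station import readout, cams, sign_off gives the robot as it stands.
- The arm moves only by the tool send_rows, never from a script. Its argument "commands" is text: rows parted by semicolons, each of 5 numbers parted by spaces: the finger opening in mm, from 0 to 85.4, then the shift along the tool's x, y, z each as a share of 0.02 m, from -1 to 1, then the turn about the tool's z as a share of 4 degrees, from -1 to 1. In form: grip dx dy dz spin; .... A call has 1 to 20 rows; each row shifts and turns the commanded pose from where the row before left it, along the tool's axes as they then stand; what a row does not reach is not made up. A row lasts 1/12 s, in which the tool goes at most 41.7 mm and 7.16 degrees, less where a joint would pass 70% of its speed; a pose out of reach is approached as far as the arm can. A call with a number of a shift or a turn outside -1 to 1 is refused whole. A call with a gripper value outside its range is refused whole. The fingers move at their own pace and stop on an object; "grip_force" is the grip in N (left out, the last holds). Time passes only in rows, so rows that do not move let the fingers close. It gives the time, the measured TCP pose, the force, the opening and the grip force at its end, in the units of the state.
- readout.sense(): the state, without advancing time (a new reading comes with each control period).
- cams.snapshot(name): name is "scene" or "top" or "wrist"; returns a dict with "pixels" (480x640x3 uint8, red, green, blue), "intrinsics" (3x3 intrinsics, pixels), "eye" and "rotation" of the camera in the world. Camera axes: x right, y down, z forward; pixel columns grow to the right and rows downward; lengths in m; the calibration is good to about 2 mm. A picture is of the moment at which its call begins. There is no depth.
- sign_off(): hands the job in; it is judged then, once.
The state is a dict: "t": time; "q": joint angles; "qd": joint speeds; "tau": joint torques, N m; "tcp_pos": TCP position; "tool_rot": TCP orientation; "force": force on the tool from outside, world axes, zero at the start; "ft_torque": the same for the moment, N m; "finger_gap": opening from 0.0 (shut) to 1.0 (fully open); "gripper_force": force on a finger pad.
Only numpy, scipy, OpenCV 4.12 (cv2) and the standard library are available. Lean on these libraries where they do the work, as an engineer would, in place of code of your own. Each camera call takes 0.05 s, during which the arm holds its last target. There are 200 camera calls.

## Task

Take the amber filter out of the light beam: with the fingertips, lightly push it by the orange ball knob on top (or by the rim of its ring) away from the robot, across the rail, until the filter tips over and lies folded out on its rest, then withdraw. Do not touch the amber glass, do not touch or move the other filters, and leave the lamp, the camera and everything standing about alone. Nothing is to be gripped or lifted.

Things in the scene. Friction and masses are not known exactly. Their poses are not given: they have to be found in the camera images.
- amber_knob (a point): centre of the orange ball knob, 14 mm across, on a 7 mm stem on top of the amber filter's ring (orange, 64 mm across, 10 mm thick along the rail). Upright: ball at height 173 mm, ring top 159, ring centre 127, hinge pin straight below at 85. z axis: from hinge to ball. x axis: level while upright, the way the ball must be pushed to tip the filter, roughly away from the robot. y: along the rail
- amber_filter (a joint): swing of the amber filter on its hinge, rad: 0 = upright in the beam against its stop, 1.57 = folded out of the beam on its rest, lying out on the far side of the rail. It moves under about 0.5 N at the knob; past about 0.3 rad it tips over by its own weight, softly damped, in about 1 s
- amber_mount: the whole flip mount of the amber filter: black carrier 54 x 40 mm on the rail (top at 40 mm), post, hinge fork and the filter. Fixed to the rail. Its origin is on the table plane straight below the hinge; x is the direction of tipping, y along the rail, z up
- amber_glass (a point): the amber glass disc, 52 mm across and 3 mm thick, in the middle of the orange ring's 10 mm thickness (this point is its centre). Not to be touched
- green_mount: the whole flip mount of the green filter (green ring and knob, green glass), which stands upright; otherwise the same as the amber one, same sizes and axes. Mounts are 54 to 86 mm apart along the rail, in any order
- green_filter (a joint): swing of the green filter on its hinge, rad: 0 = upright, 1.57 = folded out
- blue_mount: the whole flip mount of the blue filter (blue ring and knob, blue glass), which stands upright; otherwise the same as the amber one, same sizes and axes. Mounts are 54 to 86 mm apart along the rail, in any order
- blue_filter (a joint): swing of the blue filter on its hinge, rad: 0 = upright, 1.57 = folded out
- grey_mount: the whole flip mount of the grey filter (dark grey ring and knob, smoky glass), which is already folded out on the far side of the rail, reaching 95 mm from the rail's middle; otherwise the same as the amber one, same sizes and axes. Mounts are 54 to 86 mm apart along the rail, in any order
- grey_filter (a joint): swing of the grey filter on its hinge, rad: 0 = upright, 1.57 = folded out
- bench: black rail 600 mm long, 44 mm wide and 21 mm high, fixed to the table, with a cream and black lamp house at its +y end (84 mm wide, top at 169 mm, front at y = +186 mm) and a camera at its -y end (top at 155 mm, lens front at y = -200 mm). Origin on the table under the rail's middle, y along the rail, x across it, away from the robot
- objective: loose silver microscope objective with a yellow line, 37 mm across, 78 mm high, standing on the table; origin at the centre of its underside
- canister: loose white jar with black cap, 44 mm across, 52 mm high, standing on the table; origin at the centre of its underside
- driver: loose screwdriver with red handle, 170 mm long, lying on the table beyond the rail; it lies along its x axis
- lens_tin: loose flat silver tin, 60 mm across, 18 mm high, on the table beyond the rail; origin at the centre of its underside

How it is judged:
On the way, in this order (a step that is already met when the one before it is completed fails the run):
1. the fingers touch the amber filter while it still stands (contact force between the fingers and amber_mount above 0.05 N and value of joint amber_filter below 0.6 rad).
2. the amber filter is folded out on its rest (value of joint amber_filter above 1.45 rad), for 0.2 s.
At the end, for the whole second after the job is handed in: The amber filter lies folded out on its rest (hinge above 1.45 rad) and still; green and blue stand upright (below 0.08 rad), grey stays folded out (above 1.45 rad), and each loose thing is within 15 mm of where it started (value of joint each of amber_filter, grey_filter above 1.45 rad and velocity of joint amber_filter below 0.1 rad/s and value of joint each of green_filter, blue_filter below 0.08 rad and distance of each of objective, canister, driver, lens_tin from where it was at the start of the episode below 0.015 m); the robot touches nothing.
It fails at once if the amber filter is pushed hard, pinched or pressed down (more than 8 N from the fingers), or is touched with the arm or the gripper's body (contact force between the fingers and amber_mount above 8 N or contact force between the arm and amber_mount above 0.5 N).
It fails at once if the amber glass is touched (contact force between any of the fingers, the arm and amber_filter_c13 above 0.2 N).
It fails at once if another filter or its mount is touched or swung (contact force between any of the fingers, the arm and green_mount above 0.5 N or contact force between any of the fingers, the arm and blue_mount above 0.5 N or contact force between any of the fingers, the arm and grey_mount above 0.5 N or value of joint any of green_filter, blue_filter above 0.1 rad or value of joint grey_filter below 1.4 rad).
It fails at once if the lamp, the camera or the rail is struck (more than 3 N) (contact force between any of the fingers, the arm and bench above 3 N).
It fails at once if a loose thing is shifted or lifted by more than 15 mm (distance of any of objective, canister, driver, lens_tin from where it was at the start of the episode above 0.015 m).
It also fails if it takes over 32 s, if anything falls off the work surface, if the arm or the gripper's body presses on something with over 40 N, if the wrist force passes 120 N, or if a joint passes its speed limit or range.

## Working session

There is one attempt and no reset: what is moved stays moved. The work goes in short steps, Python scripts to look and compute and a tool call to move; the robot and the scene stay as the last step left them, time stands still between calls to the robot, and variables do not carry over. Pictures are saved under pics/ and viewed, at most 10 in all, crops included, and the job is handed in when it is done.

Besides the shell and the picture viewer there is one more tool, called by a JSON object that holds its "method" and its "body", one argument or row to a line. send_rows: Moves the arm, as the interface text tells. Its arguments: {"type":"object","properties":{"commands":{"type":"string"},"grip_force":{"type":"number"}},"required":["commands"]}

```bash
mkdir -p pics; cat > h.py <<'E'
import numpy as np,cv2
from station import readout,cams,sign_off
def ray(s,u,v):
    K=np.array(s["intrinsics"]);R=np.array(s["rotation"])
    return np.array(s["eye"]),R@np.linalg.solve(K,[u,v,1.])
def onz(s,u,v,z):
    e,d=ray(s,u,v);return e+d*(z-e[2])/d[2]
def save(s,n):cv2.imwrite("pics/"+n,s["pixels"][:,:,::-1])
E
python3 - <<'E'
from h import *
for n in("scene","top"):
    s=cams.snapshot(n);save(s,n+"0.png");print(n,s["eye"],np.round(s["rotation"],3).tolist(),s["intrinsics"])
s=readout.sense();print(s["tcp_pos"],s["tool_rot"],s["t"],s["force"],s["finger_gap"])
E
```

```text
scene [ 0.80413539 -0.42167253  0.70697461] [0.905, 0.244, -0.089, -0.336] [[599.74047205   0.         324.14019916]
 [  0.         599.74047205 234.5501131 ]
 [  0.           0.           1.        ]]
top [0.49517223 0.01535849 0.91878733] [0.716, -0.697, 0.021, -0.034] [[610.74234035   0.         325.03321736]
 [  0.         610.74234035 225.18788428]
 [  0.           0.           1.        ]]
[0.23999765 0.57635686 0.23840471] [ 1.96103040e-01  9.80582749e-01 -9.62216438e-04 -3.78972551e-04] 0.1 [ 0.76497271  0.67853875 -0.0113629 ] 1.0006037677284723
```

View pics/scene0.png

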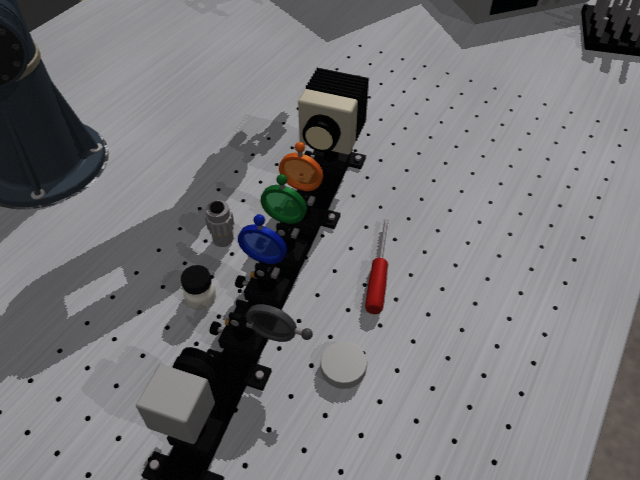

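View pics/top0.png

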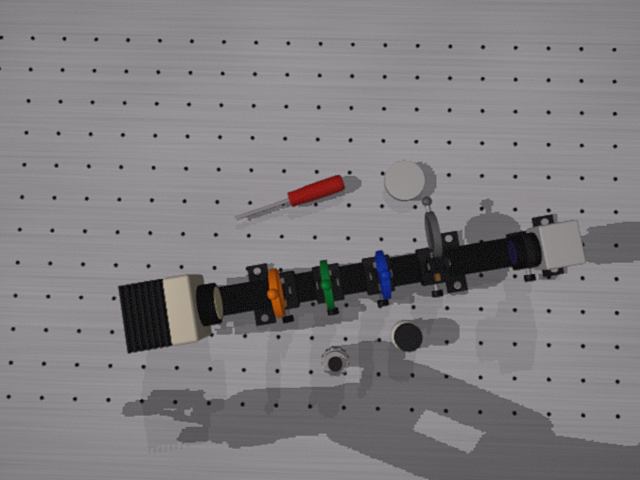

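Scene view: amber's orange knob is near (300,147), next to the lamp, with green (282,180) and blue (259,219) behind it. Grey is folded out with its knob at (307,334). In the top view, the amber knob is near (272,294).

```bash
python3 - <<'E'
from h import *
S={n:cams.snapshot(n) for n in("scene","top")}
rng={"amber":((5,150,90),(18,255,255)),"green":((50,120,30),(85,255,255)),"blue":((110,130,40),(130,255,255))}
P={}
for c,(lo,hi) in rng.items():
    r=[]
    for n,s in S.items():
        m=cv2.inRange(cv2.cvtColor(s["pixels"],cv2.COLOR_RGB2HSV),lo,hi)
        k,l,st,ce=cv2.connectedComponentsWithStats(m);i=1+np.argmax(st[1:,4]);b=l==i
        if n=="scene":
            x,y=st[i,:2]; v,u=np.nonzero(b[y:y+9]); px=(u.mean(),y+v.mean())
            r.append(px)
        else: r.append(None); stt=st[i]; cc=ce[i]; print(c,"top bbox",stt,cc, "ring centre xy at .127",onz(s,*cc,.14))
        print(c,n,st[i])
    p=onz(S["scene"],*r[0],.173);P[c]=p
    q=np.array(S["top"]["rotation"]).T@(p-S["top"]["eye"]);q=np.array(S["top"]["intrinsics"])@q
    print(c,"scene px",r[0],"knob@.173",p.round(4),"top px of it",(q[:2]/q[2]).round(1))
d=P["amber"]-P["blue"];print("rail dir",d,np.degrees(np.arctan2(-d[0],d[1])))
a=S["scene"]["pixels"][120:240,230:350];b=S["top"]["pixels"][230:350,200:320]
cv2.imwrite("pics/c.png",cv2.resize(np.hstack([a,b])[:,:,::-1],None,fx=3.3,fy=3.3,interpolation=2))
for p in[(222,284),(222,318)]:print("lamp lens",onz(S["top"],*p,.127))
E
```

```text
amber scene [284 160  32  30 640]Traceback (most recent call last):
  File "<stdin>", line 13, in <module>
  File "h.py", line 7, in onz
    e,d=ray(s,u,v);return e+d*(z-e[2])/d[2]
        ~~~^^^^^^^
  File "h.py", line 5, in ray
    return np.array(s["eye"]),R@np.linalg.solve(K,[u,v,1.])
                              ~^~~~~~~~~~~~~~~~~~~~~~~~~~~~
ValueError: matmul: Input operand 1 has a mismatch in its core dimension 0, with gufunc signature (n?,k),(k,m?)->(n?,m?) (size 3 is different from 4)
```

```bash
sed -i 's/^import numpy.*/&\nfrom scipy.spatial.transform import Rotation as Ro/; s/R=np.array(s\["rotation"\])/R=Ro.from_quat(s["rotation"]).as_matrix()/' h.py
python3 - <<'E'
from h import *
S={n:cams.snapshot(n) for n in("scene","top")}
rng={"amber":((3,130,60),(22,255,255)),"green":((50,120,30),(85,255,255)),"blue":((110,130,40),(130,255,255))}
P={}
for c,(lo,hi) in rng.items():
    for n,s in S.items():
        m=cv2.inRange(cv2.cvtColor(s["pixels"],cv2.COLOR_RGB2HSV),lo,hi)
        m=cv2.dilate(m,np.ones((3,3)))
        k,l,st,ce=cv2.connectedComponentsWithStats(m);i=1+np.argmax(st[1:,4]);b=l==i
        print(c,n,st[i],ce[i].round(1))
        if n=="scene":
            y=st[i,1]; v,u=np.nonzero(b[y:y+11]); px=(u.mean(),y+v.mean())
    p=onz(S["scene"],*px,.173);P[c]=p
    t=S["top"];q=np.array(t["intrinsics"])@Ro.from_quat(t["rotation"]).inv().apply(p-t["eye"])
    print(c,"px",px,"knob",p.round(4),"top px of it",(q[:2]/q[2]).round(1))
d=P["amber"]-P["blue"];print("rail",d,np.degrees(np.arctan2(-d[0],d[1])))
a=S["scene"]["pixels"][120:240,230:350];b=S["top"]["pixels"][230:350,200:320]
cv2.imwrite("pics/c.png",cv2.resize(np.hstack([a,b])[:,:,::-1],None,fx=3.3,fy=3.3,interpolation=2))
for p in[(222,284),(222,318)]:print("lens",onz(S["top"],*p,.127))
for p in[(230,300),(500,252)]:print("railmid",onz(S["top"],*p,.021))
E
```

```text
amber scene [ 278  141   46   51 1526] [301.  169.3]
amber top [266 268  22  51 774] [275.9 293.4]
amber px (np.float64(299.5213675213675), np.float64(146.11111111111111)) knob [0.4684 0.0941 0.173 ] top px of it [270.6 293.6]
green scene [ 260  173   48   52 1605] [283.3 201.8]
green top [318 260  18  51 574] [326.4 284.8]
green px (np.float64(281.4310344827586), np.float64(178.3706896551724)) knob [0.4811 0.0296 0.173 ] top px of it [323.9 284.6]
blue scene [ 237  213   51   52 1700] [261.8 241.9]
blue top [374 250  19  51 673] [383.2 274.7]
blue px (np.float64(258.7950819672131), np.float64(218.48360655737704)) knob [ 0.4951 -0.0421  0.173 ] top px of it [383.3 274.7]
rail [-0.02667361  0.13625675  0.        ] 11.07614768527946
lens [0.47731763 0.16245514 0.127     ]
lens [0.43371622 0.16066582 0.127     ]
railmid [0.4519433  0.16944067 0.021     ]
railmid [ 0.53290238 -0.22356946  0.021     ]
```

View pics/c.png

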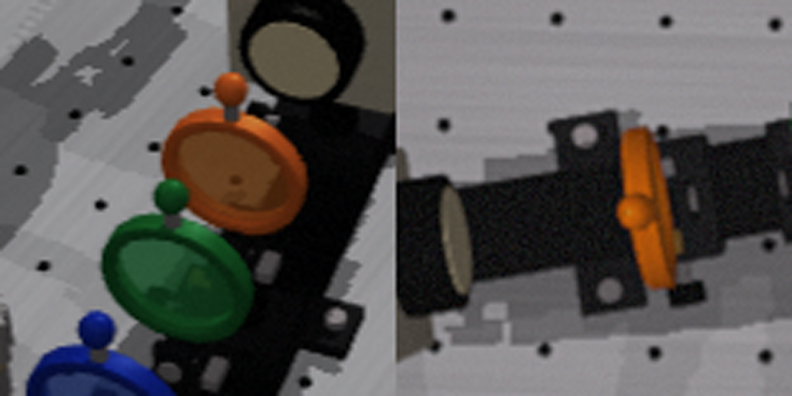

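Both views agree: the amber knob is at about (0.468, 0.093) and the rail is yawed about 11°. I'll turn the tool to match and close the fingers first.

{"method": "send_rows", "body": {
  "commands": "0 0 0 0 -0.95;0 0 0 0 -0.95;0 0 0 0 -0.95;0 0 0 0 -0.95;0 0 0 0 -0.95;0 0 0 0 -0.95;0 0 0 0 -0.95;0 0 0 0 -0.95;0 0 0 0 -0.95;0 0 0 0 0",
  "grip_force": 20
}}

```text
t: 1.13
tcp_pos: [0.2403, 0.5768, 0.2392]
tool_rot: [-0.101, 0.995, -0.0, -0.0]
force: [-0.7, 0.2, 0.1]
finger_gap: 0.003
gripper_force: 0.0
```

```bash
python3 - <<'E'
from h import *
s=readout.sense();R=Ro.from_quat(s["tool_rot"]).as_matrix();print(s["tcp_pos"],R.round(3),s["finger_gap"],s["q"])
print(R.T@(np.array([.424,.084,s["tcp_pos"][2]])-s["tcp_pos"]))
E
```

```text
[0.24028255 0.57684247 0.2392166 ] [[-0.979 -0.202 -0.   ]
 [-0.202  0.979 -0.   ]
 [ 0.    -0.    -1.   ]] 0.0026538132460126613 [ 9.97537592e-01  5.27564246e-01  1.43287018e+00 -2.57955958e-05
  1.18138845e+00 -7.76485312e-01]
[-8.04608718e-02 -5.19780568e-01  8.24473309e-05]
```

{"method": "send_rows", "body": {
  "commands": "0 -0.15 -1 0 0;0 -0.15 -1 0 0;0 -0.15 -1 0 0;0 -0.15 -1 0 0;0 -0.15 -1 0 0;0 -0.15 -1 0 0;0 -0.15 -1 0 0;0 -0.15 -1 0 0;0 -0.15 -1 0 0;0 -0.15 -1 0 0;0 -0.15 -1 0 0;0 -0.15 -1 0 0;0 -0.15 -1 0 0"
}}

```text
t: 2.22
tcp_pos: [0.331, 0.3292, 0.2395]
tool_rot: [-0.1, 0.995, 0.0, 0.0]
force: [-0.6, -0.5, 0.3]
finger_gap: -0.001
gripper_force: 0.0
```

{"method": "send_rows", "body": {
  "commands": "0 -0.15 -1 0 0;0 -0.15 -1 0 0;0 -0.15 -1 0 0;0 -0.15 -1 0 0;0 -0.15 -1 0 0;0 -0.15 -1 0 0;0 -0.15 -1 0 0;0 -0.15 -1 0 0;0 -0.15 -1 0 0;0 -0.15 -1 0 0;0 -0.15 -1 0 0;0 -0.15 -1 0 0;0 -0.15 -1 0 0;0 0 0 0 0;0 0 0 0 0"
}}

```text
t: 3.47
tcp_pos: [0.4215, 0.0826, 0.2394]
tool_rot: [-0.099, 0.995, 0.0, 0.0]
force: [-0.5, 0.9, -0.3]
finger_gap: 0.002
gripper_force: 0.0
```

```bash
python3 - <<'E'
from h import *
s=readout.sense();R=Ro.from_quat(s["tool_rot"]).as_matrix();print(s["t"],s["tcp_pos"],R.round(3),s["force"])
print("to knob",R.T@(np.array([.468,.093,.172])-s["tcp_pos"]))
a=cams.snapshot("scene");save(a,"s1.png")
E
```

```text
3.4667 [0.42145627 0.08258072 0.23940224] [[-0.98  -0.197  0.   ]
 [-0.197  0.98   0.   ]
 [-0.     0.    -1.   ]] [-0.51090144  0.88548507 -0.26571726]
to knob [-0.04766986  0.00102225  0.06741277]
```

View pics/s1.png

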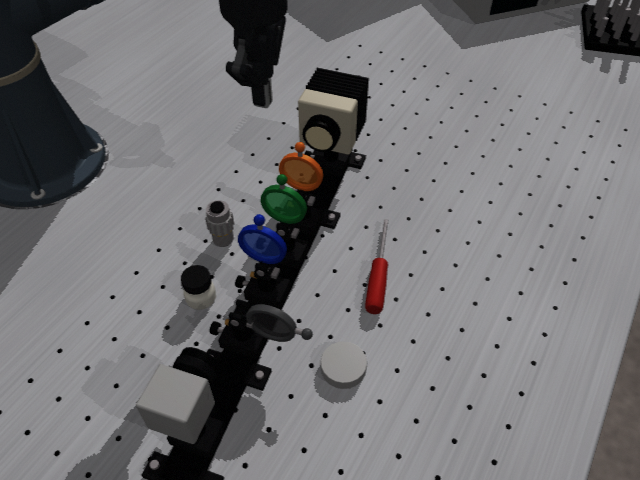

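The filters are unchanged and the closed fingertips are at (262,104), short of the amber knob at (300,147). Now I'll lower the tool.

{"method": "send_rows", "body": {
  "commands": "0 0 0 0.6 0;0 0 0 0.6 0;0 0 0 0.6 0;0 0 0 0.6 0;0 0 0 0.6 0;0 0 0 0.35 0;0 0 0 0 0;0 0 0 0 0"
}}

```text
t: 4.18
tcp_pos: [0.4208, 0.0838, 0.1722]
tool_rot: [-0.101, 0.995, 0.0, -0.0]
force: [0.1, -0.3, -0.2]
finger_gap: 0.001
gripper_force: 0.0
```

```bash
python3 - <<'E'
from h import *
s=readout.sense();R=Ro.from_quat(s["tool_rot"]).as_matrix();print(s["t"],s["tcp_pos"],s["force"])
print("to knob",R.T@(np.array([.468,.093,.172])-s["tcp_pos"]))
a=cams.snapshot("scene")["pixels"][60:240,200:380];b=cams.snapshot("top")["pixels"][220:400,190:370]
cv2.imwrite("pics/c2.png",cv2.resize(np.hstack([a,b])[:,:,::-1],None,fx=2.2,fy=2.2,interpolation=2))
E
```

```text
4.1833 [0.42075176 0.08377277 0.17224062] [ 0.07147059 -0.3417386  -0.15145721]
to knob [-0.04813863 -0.00047794  0.00020161]
```

View pics/c2.png

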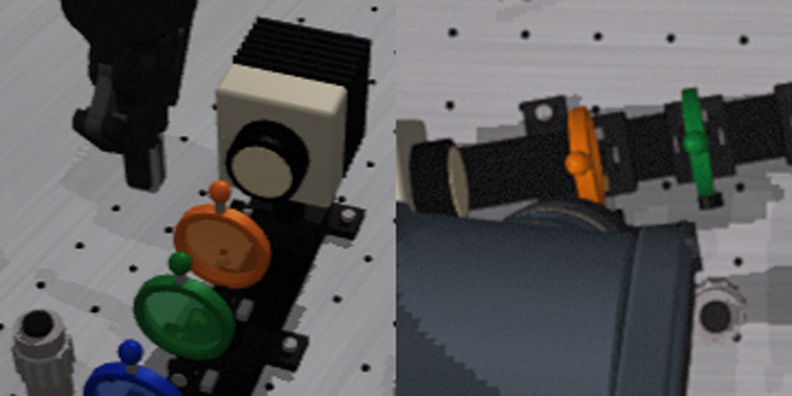

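Fingertips (crop 147,190) are level with the ball (219,190), in line and about 30 mm short of it. Next, a gentle push.

{"method": "send_rows", "body": {
  "commands": "0 -0.4 0 0 0;0 -0.4 0 0 0;0 -0.4 0 0 0;0 -0.1 0 0 0;0 -0.1 0 0 0;0 -0.1 0 0 0;0 -0.15 0 0 0;0 -0.15 0 0 0;0 -0.15 0 0 0;0 -0.15 0 0 0;0 -0.15 0 0 0;0 -0.15 0 0 0"
}}

```text
t: 5.28
tcp_pos: [0.4685, 0.0928, 0.1723]
tool_rot: [-0.101, 0.995, 0.0, -0.0]
force: [-0.3, -0.7, -0.2]
finger_gap: -0.002
gripper_force: 0.0
```

```bash
python3 - <<'E'
from h import *
s=readout.sense();print(s["t"],s["tcp_pos"],s["force"])
a=cams.snapshot("scene")["pixels"][60:240,200:380];b=cams.snapshot("top")["pixels"][220:400,190:370]
cv2.imwrite("pics/c3.png",cv2.resize(np.hstack([a,b])[:,:,::-1],None,fx=2.2,fy=2.2,interpolation=2))
E
```

```text
5.2833 [0.46845515 0.09284014 0.17230517] [-0.26871789 -0.67481434 -0.18556512]
```

View pics/c3.png

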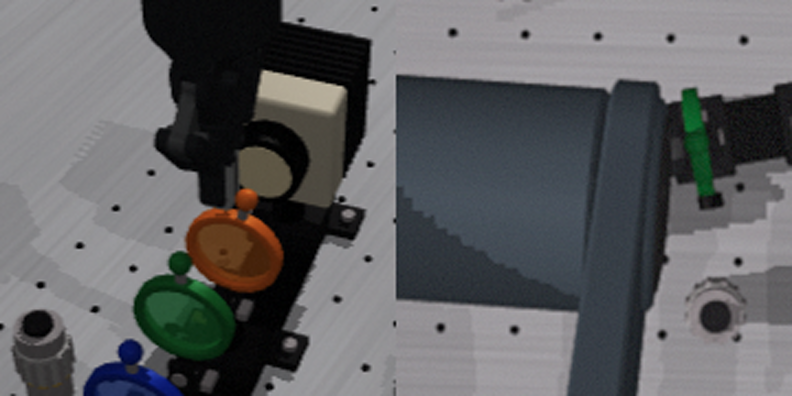

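The ball has moved from crop (219,190) to (246,198), so the finger is pushing it and the filter is starting to tilt. Continuing.

{"method": "send_rows", "body": {
  "commands": "0 -0.15 0 0 0;0 -0.15 0 0 0;0 -0.15 0 0 0;0 -0.15 0 0 0;0 -0.15 0 0 0;0 -0.1 0 0 0;0 0 0 0 0;0 0 0 0 0;0 0 0 0 0;0 0 0 0 0;0 0 0 0 0;0 0 0 0 0;0 0 0 0 0;0 0 0 0 0;0 0 0 0 0;0 0 0 0 0;0 0 0 0 0"
}}

```text
t: 6.8
tcp_pos: [0.4848, 0.0962, 0.1723]
tool_rot: [-0.101, 0.995, 0.0, -0.0]
force: [0.8, 0.5, 0.1]
finger_gap: 0.005
gripper_force: 0.0
```

```bash
python3 - <<'E'
from h import *
s=readout.sense();print(s["t"],s["tcp_pos"],s["force"])
save(cams.snapshot("scene"),"s4.png")
E
```

```text
6.8 [0.48479353 0.0962023  0.17229721] [0.78750558 0.50280909 0.09068481]
```

View pics/s4.png

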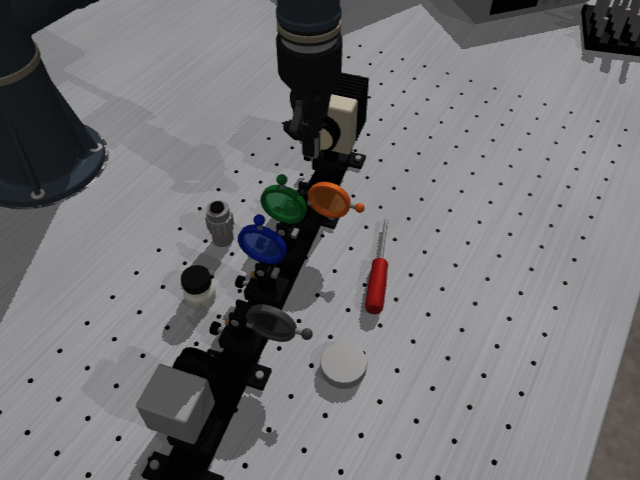

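Amber is folded out, with its knob at (360,208), lying like the grey one. Green and blue still stand, and the loose things haven't moved. I'll withdraw back and up.

{"method": "send_rows", "body": {
  "commands": "0 0.3 0 0 0;0 0.5 0 0 0;0 0.5 0 -0.3 0;0 0.5 0 -0.6 0;0 0.5 0 -0.6 0;0 0.3 0 -0.6 0;0 0 0 -0.6 0;0 0 0 -0.6 0;0 0 0 -0.3 0;0 0 0 0 0;0 0 0 0 0;0 0 0 0 0"
}}

```text
t: 7.85
tcp_pos: [0.4331, 0.0858, 0.2438]
tool_rot: [-0.101, 0.995, 0.0, -0.001]
force: [0.1, -0.4, 0.1]
finger_gap: -0.001
gripper_force: 0.0
```

```bash
python3 - <<'E'
from h import *
s=readout.sense();print(s["t"],s["tcp_pos"])
save(cams.snapshot("scene"),"s5.png")
E
```

```text
7.85 [0.43307077 0.08575504 0.24379973]
```

View pics/s5.png

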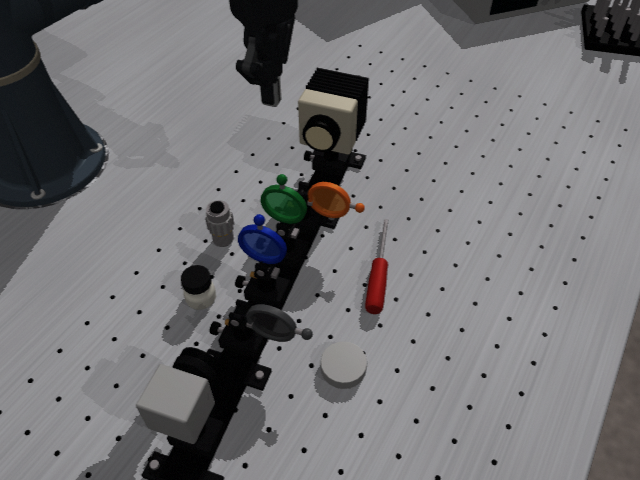

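The gripper is clear at (270,100). The amber knob is still at (360,208), and everything else is unchanged.

```bash
python3 -c "
from station import sign_off
print(sign_off())"
```

```text
the job is handed in; nothing more can be done
None
```

The amber filter is folded out on its rest, the arm is withdrawn, and the job is handed in; in the last picture the other filters and loose things look unmoved, but no verdict came back.

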